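# Close and lock the food-scrap bin

## Robot

A 6-joint arm with a two-finger parallel gripper is mounted at the origin on a cart in front of the work surface, level with it; the furniture and walls round the work are solid. World frame = base frame: x ahead of the robot, y to its left, z up, the work surface at z = 0. Lengths are in mm, angles in rad, forces in N, time in s.
With the tool pointing down it reaches from about 325 to 1000 mm from the base axis. Payload 5.1 kg.
Tool frame: the origin (TCP) lies midway between the tips of the shut fingers; the grasp point (between the pads) lies 19 mm behind it; z points along the fingers, y is the direction in which the jaws open and shut (so a half turn about z gives the same grasp; the last joint's range is limited). The gripper opens to 85 mm and grips with 20 to 120 N. Pads are 22 mm wide; open, the fingers measure 114 mm over their backs; the gripper's body (76 mm by 85 mm) begins 54 mm behind the grasp point. The pads swing forward as they close: fully open they stand 13 mm farther back than shut.
Start: joints at [-1.418, 0.124, 1.65, -0, 1.367, -0.083], TCP at [151.821, -632.009, 231.322] pointing down, gripper open.
Joint ranges: [-2.61, 2.61], [-1.02, 2.33], [0.03, 2.71], [-1.35, 4.49], [0.32, 2.68], [-2.91, 2.91]. Speed limits (rad/s): [2.57, 2.57, 3.14, 3.14, 3.14, 3.14].

## Interface

Orientations are given as a unit quaternion [w, x, y, z].
In Python, from plant import env gives the robot as it stands. The module is installed in compiled form; this text tells all that it offers.
- The arm moves only by the shell command python3 -m creep 'ROWS' [FORCE]. ROWS is JSON, one flat list of numbers, 5 for each row, row after row: the shift along the tool's x, y, z in mm, then the turn about the tool's z in rad, then the closure in counts, from 0 (fully open) to 255 (shut). A call has 1 to 5 rows; each row is the pose to reach, as a shift and turn from the pose commanded when the call began, along the tool's axes at that moment; what a row does not reach only later rows make up. A row lasts 1/10 s, in which the tool goes at most 50 mm and 8.59 degrees, less where a joint would pass 70% of its speed; a pose out of reach is approached as far as the arm can. A call with a gripper value outside its range is refused whole. The fingers move at their own pace and stop on an object; FORCE is the grip in N (left out, the last holds). Time passes only in rows, so rows that repeat a pose let the fingers close. It gives the time, the measured TCP pose, the force and the opening at its end, in the units of the state.
- env.get_obs(): the state, without advancing time (a new reading comes with each control period).
- env.grab_frame(name): name is "scene" or "top" or "wrist"; returns the picture (420x560x3 uint8, blue, green, red); there is no depth.
- env.calibration(name): a dict with "fov_y" (degrees; the focal length in pixels is half the picture's height over the tangent of half this angle, whatever the lens; pixels are square), "cx", "cy" (the principal point, pixels), "cam_to_world" (4x4, takes a point from camera to world coordinates). Camera axes: x right, y up, looking along -z (the intrinsics and any distortion apply to the point x, -y, -z); pixel columns grow to the right and rows downward; lengths in mm; the calibration is good to about 2 mm. A picture is of the moment at which its call begins: read the wrist's pose just before it. calibration takes no time and is no camera call; for the wrist camera it gives the pose at the moment of the call.
- env.job_done(): hands the job in, once; it reports no verdict.
The state is a dict: "t": time; "joint_pos": joint angles; "qvel": joint speeds; "effort": joint torques, N m; "tcp_pos": TCP position; "orientation": TCP orientation; "ft_force": force on the tool from outside, world axes, zero at the start; "ft_torque": the same for the moment, N m; "finger_gap": finger opening in mm.
Only numpy, scipy, OpenCV 4.12 (cv2) and the standard library are available. Lean on these libraries where they do the work, as an engineer would, in place of code of your own. Each camera call takes 0.05 s, during which the arm holds its last target.

## Task

The food-scrap bin has been left open. Push its sliding cover fully home over the lemon, then press the big slotted stud down and, keeping it pressed, turn it a quarter turn clockwise (seen from above) until it springs up into its catch and holds the cover locked. Leave the things standing round the bin where they are.

Things in the scene. Friction and masses are not known exactly. Their poses are not given: they have to be found in the camera images.
- scrap_bin: The bin, fixed: a white box 160 x 340 mm, 117 mm high over its metal side rails. Origin: centre of its underside on the worktop. Its y axis is its long side and the way the cover slides: the open well with a lemon in it is at the -y half, a steel deck with the stud's keyhole at the +y half (keyhole 70 mm from the origin).
- cover (a joint): How far the steel sliding cover is open, m: 0 = home against its stop (well covered), at most 0.095; it closes towards the bin's -y. Plate 138 x 290 x 14 mm, top 116 mm above the worktop. About 2 N of friction; stays where it is left. Only within about 3 mm of home does the stud's cross bar meet its keyhole.
- cover_lip (a point): Middle of the top edge of the outer (+y) face of the cover's push lip, 138 mm above the worktop; the lip is a wall along the bin's x, 120 mm long, 9 mm thick, standing 22 mm above the cover plate at its +y end; beyond it (+y) nothing stands at that height. Its axes are the bin's.
- stud_slot (a point): Centre of slot floor on the stud, 146 mm above the worktop when up. The stud: dark steel disc 90 mm across, axis 65 mm in from the lip's outer face, carried by the cover. On it two parallel ribs 74 mm long, 8 thick, 19 high; the slot between is 30 mm wide, open at both ends; 46 mm over the ribs. x axis: along the slot. It runs along the bin's x unlocked, the bin's y locked. z follows the press.
- stud_press (a joint): How far the stud is pressed down, m: 0 = up, 0.020 = bottom. Spring 4 N at first, 10 N at the bottom. With the cover home it turns under the keeper only when pressed 0.016 or more; let go at the end of the quarter turn it springs up to about 0.012 and is caught. Let go earlier it stays at about 0.016; let go unturned it rises to 0.
- stud (a joint): Turn of the stud, rad: 0 = unlocked, 1.57 = locked, growing clockwise seen from above; stop at 1.60. Light friction (0.03 N m), it stays where it is left. About 0.08 rad of play in its catch. It goes down into the keyhole only within about 0.1 rad of 0.
- jam_jar: Jam jar, 58 x 62 x 99 mm, stands behind the bin; origin centre of its underside. Leave it.
- spice_jar: Spice jar with grey cap, 41 mm across, 106 mm high, behind the bin; origin centre of its underside. Leave it.
- lemon_out: Lemon, 71 x 53 x 51 mm, on the worktop to the right of the bin; origin at its underside as it first lies. Leave it.
- tin: Round tin, 75 mm across, 58 mm high, on the worktop to the right of the bin; origin centre of its underside. Leave it.

How it is judged (in metres and radians):
On the way, in this order (a step that is already met when the one before it is completed fails the run):
1. the cover is pushed home, the stud still up (value of joint cover below 0.004 m and value of joint stud_press below 0.006 m), for 0.1 s.
2. the stud is pressed and turned under the keeper (value of joint stud_press above 0.0145 m and value of joint stud above 0.6 rad and value of joint cover below 0.007 m), for 0.05 s.
At the end, for the whole second after the job is handed in: The cover is home (open less than 7 mm, the play of the lock), the stud is turned beyond 1.42 rad, sits up in its catch (pressed between 9.5 and 14 mm) and is at rest (value of joint cover below 0.007 m and value of joint stud above 1.42 rad and value of joint stud_press between 0.0095 and 0.014 m and velocity of joint stud below 0.05 rad/s); the robot touches nothing.
It fails at once if a bystander was pushed more than 30 mm (distance of any of jam_jar, spice_jar, lemon_out, tin from where it was at the start of the episode above 0.03 m).
It fails at once if the jar or spice jar was tipped over (angle between any of jam_jar, spice_jar's own z axis and vertical above 0.5 rad).
It also fails if it takes over 51 s, if anything falls off the work surface, if the arm or the gripper's body presses on something with over 40 N, if the wrist force passes 120 N, or if a joint passes its speed limit or range.

## Working session

There is one attempt and no reset: what is moved stays moved. The work goes in short steps, Python scripts to look and compute and a shell command to move; the robot and the scene stay as the last step left them, time stands still between calls to the robot, and variables do not carry over. Pictures are saved under pics/ and viewed, and the job is handed in when it is done.

```bash
mkdir -p pics
python3 - <<'E'
from plant import env
import cv2,json
for n in("scene","top","wrist"):
    c=env.calibration(n); print(n,c)
    cv2.imwrite(f"pics/{n}0.png",env.grab_frame(n))
o=env.get_obs();print(o)
E
```

```text
scene {'fov_y': 50.61154114443879, 'cx': 276.122479204067, 'cy': 208.90701481008603, 'cam_to_world': array([[-4.35915409e-01,  6.94707683e-01, -5.72152944e-01,
        -1.20970323e+02],
       [-8.99963945e-01, -3.41091093e-01,  2.71517519e-01,
         2.35220461e+02],
       [-6.53096669e-03,  6.33275691e-01,  7.73898731e-01,
         1.02492299e+03],
       [ 0.00000000e+00,  0.00000000e+00,  0.00000000e+00,
         1.00000000e+00]])}
top {'fov_y': 46.04556453185559, 'cx': 279.45872549232405, 'cy': 213.4533095007897, 'cam_to_world': array([[-5.50041434e-02,  9.19254974e-01, -3.89801023e-01,
         3.59156151e+01],
       [-9.98440314e-01, -5.43768312e-02,  1.26530750e-02,
        -7.53336377e+01],
       [-9.56474232e-03,  3.89889027e-01,  9.20812175e-01,
         1.30196554e+03],
       [ 0.00000000e+00,  0.00000000e+00,  0.00000000e+00,
         1.00000000e+00]])}
wrist {'fov_y': 63.77698082419664, 'cx': 275.8597148311839, 'cy': 208.89974981093124, 'cam_to_world': array([[ 2.33098498e-01,  9.38691024e-01,  2.54016244e-01,
         2.16081209e+02],
       [-9.72451644e-01,  2.
[... 236 characters left out ...]
.15, 'joint_pos': array([-1.41759296e+00,  1.24353325e-01,  1.65136215e+00, -4.07336866e-06,
        1.36754716e+00, -8.26377211e-02]), 'qvel': array([ 5.81863961e-04, -1.86044703e-03, -4.66485361e-03, -1.10062330e-04,
        4.28466784e-05, -2.01634338e-04]), 'effort': array([ 5.63525828e-04, -4.24228477e+01, -3.66012812e+01, -9.77152695e-05,
        4.68043552e-03,  9.10407664e-06]), 'tcp_pos': array([ 151.75170819, -631.53592948,  230.33561064]), 'orientation': array([-8.34401329e-04,  9.93055031e-01,  1.17647816e-01, -3.14479147e-05]), 'ft_force': array([-0.03451898,  0.59443217, -0.02505564]), 'ft_torque': array([ 0.03151111, -0.03932533, -0.01069124]), 'finger_gap': 85.28317527135707}
```

View pics/scene0.png

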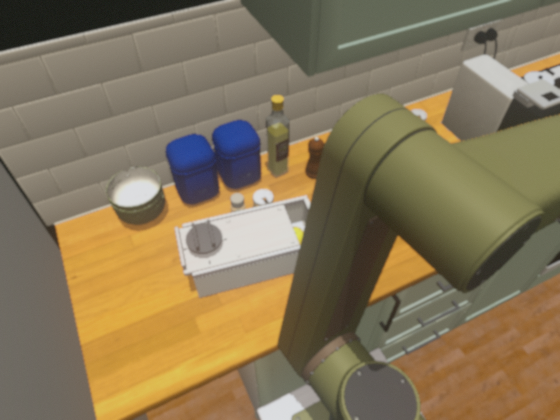

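View pics/top0.png

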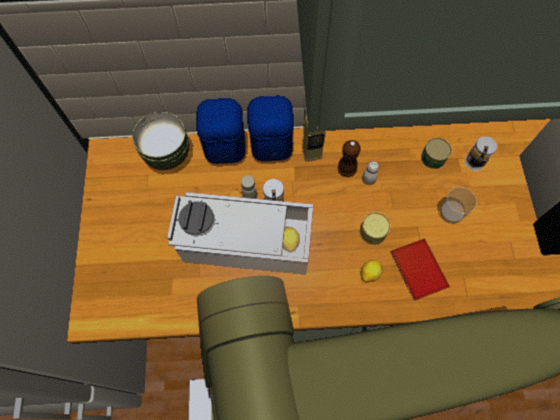

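The top view shows the bin at about cols 170–312, rows 195–270. The stud is near (197,217) and the well with the lemon near (292,238). The jars stand behind it at (248,185) and (273,190). Next I'll zoom in.

Run:
```python
import cv2
a=cv2.imread("pics/top0.png")[170:290,150:330]
cv2.imwrite("pics/topz.png",cv2.resize(a,None,fx=4.4,fy=4.4,interpolation=cv2.INTER_CUBIC))
a=cv2.imread("pics/scene0.png")[170:310,160:340]
cv2.imwrite("pics/scenez.png",cv2.resize(a,None,fx=4,fy=4,interpolation=cv2.INTER_CUBIC))
```

```text
(no output)
```

View pics/topz.png

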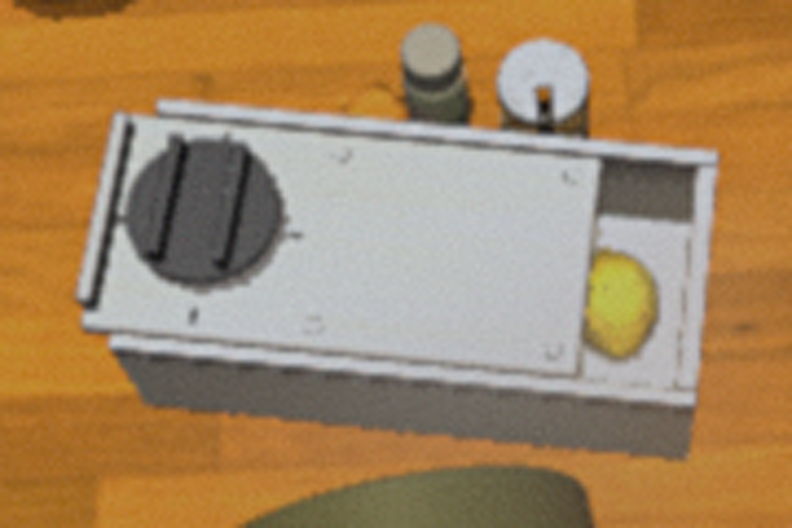

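View pics/scenez.png

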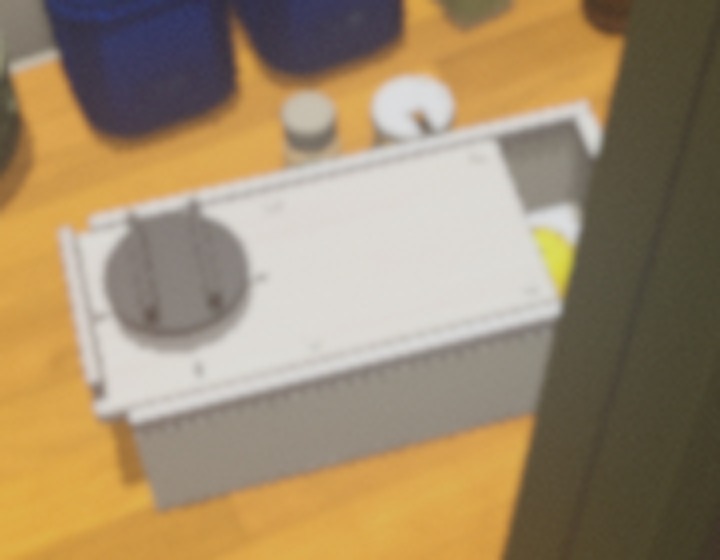

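View pics/wrist0.png

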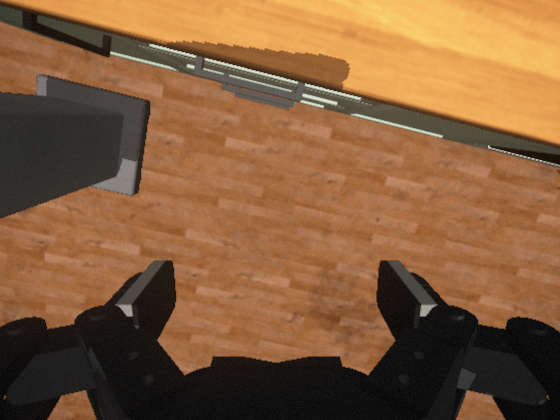

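```bash
cat > h.py <<'E'
from plant import env
import numpy as np
def ray(n,u,v,c=None):
    c=c or env.calibration(n); f=210/np.tan(np.radians(c["fov_y"]/2)); M=c["cam_to_world"]
    return M[:3,3], M[:3,:3]@np.array([(u-c["cx"])/f,-(v-c["cy"])/f,-1])
def onz(n,u,v,z,c=None):
    o,d=ray(n,u,v,c); return o+d*(z-o[2])/d[2]
E
python3 - <<'E'
from h import *
np.set_printoptions(precision=1,suppress=True)
T=lambda a,b,z:onz("top",150+a/4.4-.4,170+b/4.4-.4,z)
S=lambda a,b,z:onz("scene",160+a/4-.4,170+b/4-.4,z)
for l,p,z in [("railBL",(158,100),117),("railBR",(718,152),117),("railFR",(694,403),117),("railFL",(110,346),117),("lipB",(118,113),138),("lipF",(78,298),138),("stud",(205,212),146),("spice",(431,50),106),("jam",(543,80),99)]:
    print("T",l,T(*p,z))
for l,p,z in [("railBL",(90,218),117),("railBR",(588,102),117),("railFL",(130,415),117),("lipB",(63,228),138),("lipF",(93,384),138),("stud",(176,272),146),("spice",(309,110),106),("jam",(412,103),99)]:
    print("S",l,S(*p,z))
E
```

```text
T railBL [613.2 154.3 117. ]
T railBR [ 558.9 -180.3  117. ]
T railFR [ 404. -154.  117.]
T railFL [457.7 178.9 117. ]
T lipB [595.8 173.7 138. ]
T lipF [480.2 193.5 138. ]
T stud [525.8 120.2 146. ]
T spice [642.6 -10.9 106. ]
T jam [621.4 -78.6  99. ]
S railBL [611.5 156.  117. ]
S railBR [ 557.4 -178.5  117. ]
S railFL [460.6 180.9 117. ]
S lipB [594.4 175.5 138. ]
S lipF [476.7 194.7 138. ]
S stud [525.4 124.5 146. ]
S spice [643.3  -8.9 106. ]
S jam [623.6 -77.2  99. ]
```

Both cameras agree:

| Item | Position or value |
|---|---|
| Bin centre | ≈ (508.5, 0.5) |
| Bin y axis | ≈ (0.16, 0.987) |
| Stud | ≈ (526, 121) |
| Cover | ≈ 51 mm open |

My plan is to hold the ribs from outside with the jaws along the bin's y, slide the cover home, press, and turn clockwise. First I'll travel over to the stud.

```bash
python3 -m creep '[29,-35,0,0,0, 58,-70,0,0,0, 87,-105,0,0,0, 116,-140,0,0,0, 145,-174,0,0,0]'
python3 -m creep '[29,-35,0,0,0, 58,-70,0,0,0, 87,-105,0,0,0, 116,-140,0,0,0, 145,-174,0,0,0]'
```

```text
t: 0.65
tcp_pos: [252.5, -427.1, 230.9]
orientation: [-0.0, 0.993, 0.117, 0.0]
ft_force: [0.5, -0.4, 0.7]
finger_gap: 85.3
t: 1.15
tcp_pos: [352.8, -224.0, 231.2]
orientation: [0.0, 0.993, 0.117, 0.0]
ft_force: [0.5, -0.8, -0.6]
finger_gap: 85.5
```

```bash
python3 -m creep '[29,-35,-5,0,0, 58,-70,-10,0,0, 87,-105,-15,0,0, 116,-139,-20,0,0, 145,-174,-25,0,0]'
python3 -m creep '[29,-35,0,0,0, 58,-70,0,0,0, 87,-105,0,0,0, 103,-123,0,0,0]'
python3 -m creep '[0,0,0,-0.14,0, 0,0,0,-0.28,0, 0,0,0,-0.42,0, 0,0,0,-0.56,0, 0,0,0,-0.7,0]'
python3 -m creep '[0,0,0,-0.14,0, 0,0,0,-0.28,0, 0,0,0,-0.42,0, 0,0,0,-0.56,0, 0,0,0,-0.7,0]'
python3 -m creep '[0,0,0,-0.14,0, 0,0,0,-0.28,0, 0,0,0,-0.42,0, 0,0,0,-0.56,0, 0,0,0,-0.7,0]'
python3 -m creep '[0,0,0,-0.14,0, 0,0,0,-0.28,0, 0,0,0,-0.42,0, 0,0,0,-0.56,0, 0,0,0,-0.645,0]'
python3 - <<'E'
from h import *
import cv2
o=env.get_obs();print(o["tcp_pos"],o["orientation"],o["joint_pos"])
c=env.calibration("wrist");np.save("w1.npy",c["cam_to_world"])
cv2.imwrite("pics/w1.png",env.grab_frame("wrist"))
E
```

```text
t: 1.65
tcp_pos: [453.1, -20.9, 256.4]
orientation: [0.0, 0.993, 0.118, 0.0]
ft_force: [0.9, 0.5, 0.8]
finger_gap: 85.4
t: 2.05
tcp_pos: [524.7, 123.8, 255.8]
orientation: [-0.0, 0.993, 0.119, -0.0]
ft_force: [-0.3, -0.9, 0.3]
finger_gap: 85.5
t: 2.55
tcp_pos: [524.0, 120.9, 255.9]
orientation: [-0.0, 0.891, 0.454, -0.0]
ft_force: [-0.4, 0.2, -0.2]
finger_gap: 85.3
t: 3.05
tcp_pos: [524.0, 120.8, 255.9]
orientation: [-0.0, 0.682, 0.732, -0.0]
ft_force: [0.5, -0.3, -0.7]
finger_gap: 85.5
t: 3.55
tcp_pos: [524.0, 120.8, 255.9]
orientation: [-0.0, 0.389, 0.921, -0.0]
ft_force: [-0.2, 0.4, -0.2]
finger_gap: 85.4
t: 4.05
tcp_pos: [524.0, 120.8, 255.9]
orientation: [-0.0, 0.078, 0.997, -0.0]
ft_force: [-0.3, 0.5, 0.2]
finger_gap: 85.5
[523.99704886 120.79850417 255.89344579] [-3.74045921e-04  7.81538138e-02  9.96941241e-01 -5.71676422e-05] [ 1.26711535e-01 -1.40133472e-01  1.87132328e+00  4.08233224e-05
  1.41115855e+00 -1.28762410e+00]
```

View pics/w1.png

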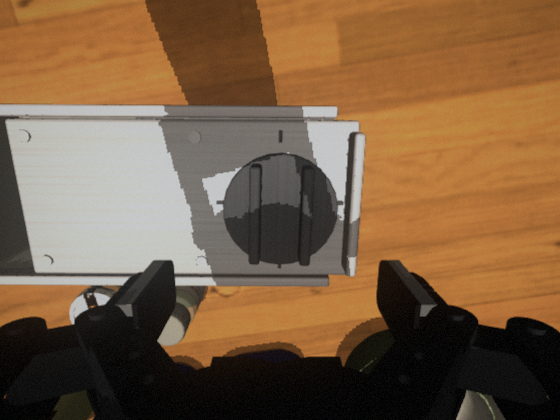

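The wrist view shows the stud disc centred near (280,209), with ribs at cols 250–262 and 301–314. The lip is at about col 362. I'll cast these pixels onto their planes.

Run:
```python
from h import *
import cv2
np.set_printoptions(precision=1,suppress=True)
im=cv2.imread("pics/w1.png")
z=cv2.resize(im[90:290,190:390],None,fx=3,fy=3,interpolation=cv2.INTER_CUBIC)
cv2.imwrite("pics/w1z.png",np.clip(z*2.0,0,255).astype('uint8'))
for l,u,v,zz in [("disc",280,209,146),("discL",223,209,146),("discR",338,209,146),("discT",280,153,146),("discB",280,264,146),("lipT",364,134,138),("lipB",354,275,138),("railFL",337,111,117),("railBL",328,282,117)]:
    print(l,onz("wrist",u,v,zz))
```

```text
disc [527.3 123.6 146. ]
discL [520.5  79.7 146. ]
discR [534.4 168.2 146. ]
discT [484.6 130.1 146. ]
discB [573.3 116.5 146. ]
lipT [481.1 195.2 138. ]
lipB [596.6 176.6 138. ]
railFL [461.5 180.4 117. ]
railBL [611.  155.9 117. ]
```

View pics/w1z.png

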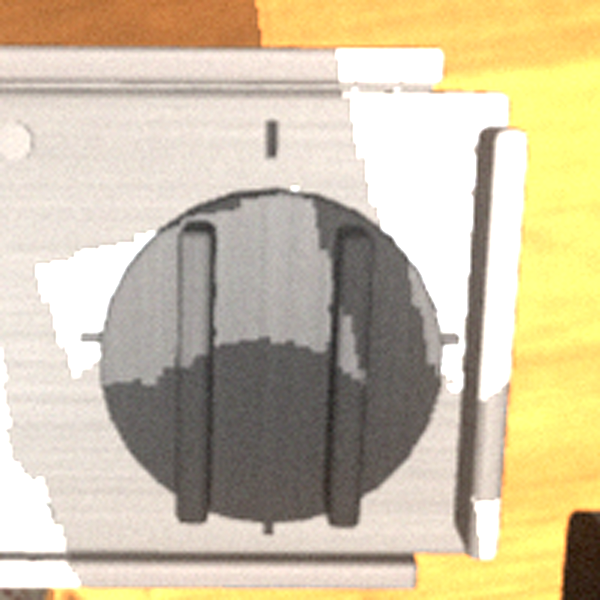

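```bash
python3 -m creep '[-3.5,2.5,25,0,0, -3.5,2.5,50,0,0, -3.5,2.5,75,0,0, -3.5,2.5,90,0,0, -3.5,2.5,90,0,0]'
python3 - <<'E'
from h import *
import cv2
cv2.imwrite("pics/w2.png",np.clip(env.grab_frame("wrist")*1.6,0,255).astype('uint8'))
E
```

```text
t: 4.6
tcp_pos: [526.3, 122.5, 163.3]
orientation: [-0.003, 0.081, 0.997, -0.001]
ft_force: [0.5, -0.2, 0.3]
finger_gap: 85.7
```

View pics/w2.png

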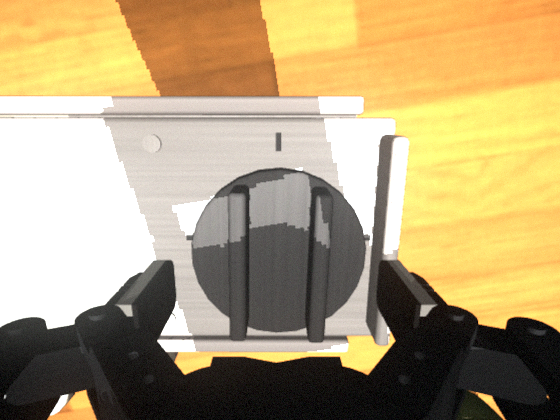

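The ribs (cols 229–331) sit midway between the fingers (175–377). I'll go lower and then close gently.

```bash
python3 -m creep '[0,0,8,0,0, 0,0,16,0,0, 0,0,16,0,60, 0,0,16,0,60, 0,0,16,0,90]' 30
python3 -m creep '[0,0,0,0,100, 0,0,0,0,110, 0,0,0,0,120, 0,0,0,0,130, 0,0,0,0,130]'
python3 -m creep '[0,0,0,0,140, 0,0,0,0,150, 0,0,0,0,150]'
python3 - <<'E'
from h import *
import cv2
o=env.get_obs();print(o["finger_gap"],o["ft_force"],o["tcp_pos"])
cv2.imwrite("pics/w3.png",np.clip(env.grab_frame("wrist")*1.6,0,255).astype('uint8'))
E
```

```text
t: 5.15
tcp_pos: [528.4, 122.8, 150.8]
orientation: [0.0, 0.08, 0.997, 0.0]
ft_force: [-0.5, -1.0, -0.6]
finger_gap: 55.6
t: 5.65
tcp_pos: [528.3, 122.8, 150.9]
orientation: [0.0, 0.08, 0.997, 0.0]
ft_force: [-1.0, 0.7, 2.3]
finger_gap: 45.5
t: 5.95
tcp_pos: [528.3, 122.8, 150.5]
orientation: [0.0, 0.08, 0.997, 0.0]
ft_force: [-0.1, -0.5, 1.7]
finger_gap: 45.1
45.08995152013125 [-0.08234366 -0.54896723  1.6978898 ] [528.28185352 122.82043555 150.5285598 ]
```

View pics/w3.png

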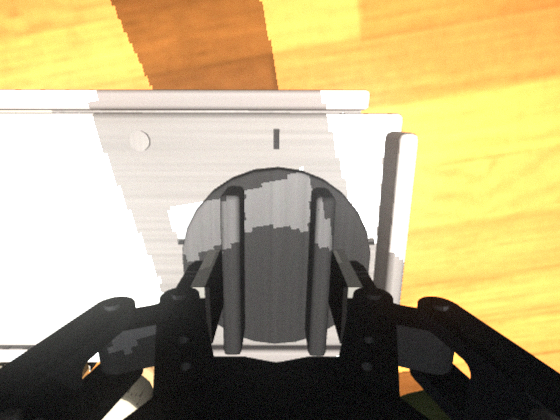

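The ribs are gripped at a 45 mm gap. Now I'll slide the cover along −y of the tool.

```bash
python3 -m creep '[0,-10,0,0,150, 0,-20,0,0,150, 0,-30,0,0,150, 0,-38,0,0,150, 0,-44,0,0,150]'
python3 -m creep '[0,-1,0,0,150, 0,-2,0,0,150, 0,-3,0,0,150, 0,-4,0,0,150, 0,-5,0,0,150]'
```

```text
t: 6.5
tcp_pos: [521.0, 78.3, 150.4]
orientation: [0.0, 0.081, 0.997, 0.0]
ft_force: [0.0, 1.8, 3.2]
finger_gap: 44.9
t: 7.0
tcp_pos: [520.3, 74.5, 150.3]
orientation: [0.0, 0.08, 0.997, 0.0]
ft_force: [0.1, 2.6, 2.8]
finger_gap: 44.9
```

```bash
python3 -m creep '[0,-1,0,0,150, 0,-2,0,0,150, 0,-3,0,0,150, 0,-3,0,0,150]'
python3 -m creep '[0,-1,0,0,150, 0,-2,0,0,150, 0,-3,0,0,150, 0,-3,0,0,150]'
```

```text
t: 7.4
tcp_pos: [519.8, 71.2, 150.3]
orientation: [0.0, 0.08, 0.997, -0.0]
ft_force: [1.1, 1.7, 2.9]
finger_gap: 44.9
t: 7.8
tcp_pos: [519.5, 69.7, 150.4]
orientation: [0.0, 0.08, 0.997, 0.002]
ft_force: [2.0, 7.4, 2.6]
finger_gap: 45.3
```

```bash
python3 -m creep '[0,-1,0,0,150, 0,-2,0,0,150, 0,-2,0,0,150, 0,-2,0,0,150]'
python3 - <<'E'
from h import *
import cv2
f=env.grab_frame("top");cv2.imwrite("pics/t4.png",cv2.resize(f[170:290,150:330],None,fx=4.4,fy=4.4,interpolation=cv2.INTER_CUBIC))
E
```

```text
t: 8.2
tcp_pos: [519.5, 69.3, 150.6]
orientation: [0.001, 0.08, 0.997, 0.003]
ft_force: [2.0, 13.4, 2.3]
finger_gap: 45.3
```

View pics/t4.png

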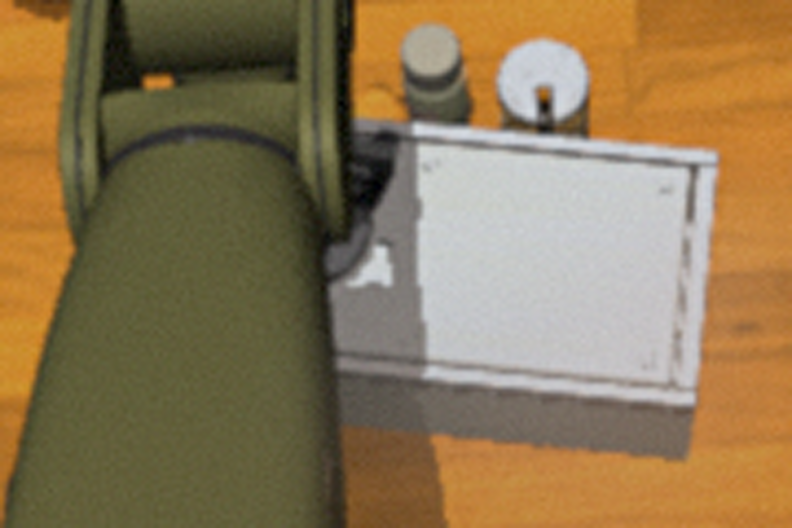

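The cover now reaches the end wall at cols 690–700, and the force at the stop is 13 N. I'll ease the sideways push, tighten the grip and press down.

```bash
python3 -m creep '[0,2,0,0,160, 0,2.5,0,0,160, 0,2.5,4,0,160, 0,2.5,8,0,160, 0,2.5,8,0,160]' 50
```

```text
t: 8.75
tcp_pos: [519.6, 69.8, 142.3]
orientation: [0.0, 0.08, 0.997, 0.001]
ft_force: [0.1, 6.7, 4.5]
finger_gap: 44.3
```

```bash
python3 -m creep '[0,1,4,0,160, 0,1,8,0,160, 0,1,8,0,160]'
python3 - <<'E'
from h import *
import cv2
cv2.imwrite("pics/w5.png",np.clip(env.grab_frame("wrist")*1.6,0,255).astype('uint8'))
E
```

```text
t: 9.05
tcp_pos: [519.7, 70.0, 134.7]
orientation: [0.0, 0.08, 0.997, 0.0]
ft_force: [-0.7, 3.1, 7.0]
finger_gap: 44.2
```

View pics/w5.png

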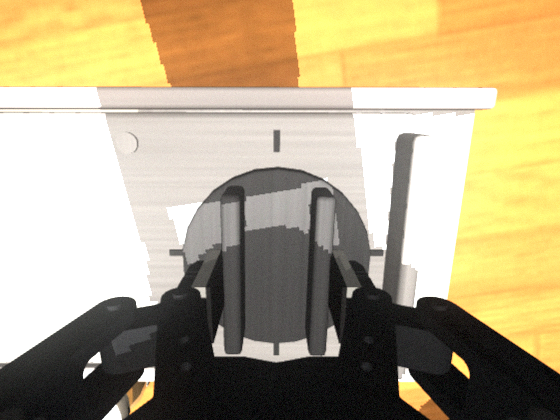

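The stud looks unchanged relative to the gripper, so it's going down with the hand. Continuing to the bottom.

```bash
python3 -m creep '[0,0.5,2,0,160, 0,0.5,3,0,160, 0,0.5,4,0,160, 0,0.5,4,0,160]'
```

```text
t: 9.5
tcp_pos: [519.7, 70.1, 131.2]
orientation: [0.0, 0.08, 0.997, -0.0]
ft_force: [-3.1, 0.9, 8.6]
finger_gap: 44.2
```

```bash
python3 -m creep '[0,0,0,0.06,160, 0,0,0,0.12,160, 0,0,0,0.18,160, 0,0,0,0.24,160, 0,0,0,0.3,160]'
python3 -c "
from plant import env;o=env.get_obs();print(o['ft_torque'],o['joint_pos'])"
python3 -m creep '[0,0,0,0.08,160, 0,0,0,0.16,160, 0,0,0,0.24,160, 0,0,0,0.32,160, 0,0,0,0.4,160]'
python3 -c "
from plant import env;o=env.get_obs();print(o['ft_torque'],o['joint_pos'])"
```

```text
t: 10.0
tcp_pos: [519.8, 70.2, 131.4]
orientation: [0.0, 0.23, 0.973, -0.0]
ft_force: [-2.3, 1.4, 8.0]
finger_gap: 44.5
[0.41151485 0.36350602 0.0495251 ] [ 3.20343734e-02 -6.97202663e-02  2.02207432e+00 -4.56689610e-04
  1.18897913e+00 -1.07544398e+00]
t: 10.5
tcp_pos: [519.9, 70.2, 131.4]
orientation: [0.0, 0.419, 0.908, -0.0]
ft_force: [-1.3, 1.9, 7.7]
finger_gap: 44.5
[0.49380659 0.25395374 0.04797432] [ 3.21070170e-02 -6.96606917e-02  2.02193625e+00 -3.14032057e-04
  1.18882564e+00 -6.74619940e-01]
```

The stud turns freely. Continuing.

```bash
python3 -m creep '[0,0,0,0.08,160, 0,0,0,0.16,160, 0,0,0,0.24,160, 0,0,0,0.32,160, 0,0,0,0.4,160]'
python3 -m creep '[0,0,0,0.08,160, 0,0,0,0.16,160, 0,0,0,0.24,160, 0,0,0,0.32,160, 0,0,0,0.4,160]'
python3 -m creep '[0,0,0,0.03,160, 0,0,0,0.06,160, 0,0,0,0.08,160, 0,0,0,0.08,160]'
python3 - <<'E'
from h import *
import cv2
o=env.get_obs();print(o['ft_torque'],o['orientation'])
cv2.imwrite("pics/w6.png",np.clip(env.grab_frame("wrist")*1.6,0,255).astype('uint8'))
E
```

```text
t: 11.0
tcp_pos: [520.0, 70.3, 131.5]
orientation: [0.0, 0.591, 0.807, 0.0]
ft_force: [-1.6, 3.5, 8.3]
finger_gap: 44.4
t: 11.5
tcp_pos: [520.2, 70.4, 131.5]
orientation: [0.0, 0.739, 0.673, 0.0]
ft_force: [-1.2, 2.7, 8.3]
finger_gap: 44.4
t: 11.9
tcp_pos: [520.2, 70.3, 131.6]
orientation: [0.0, 0.765, 0.644, 0.0]
ft_force: [-0.9, 3.3, 7.3]
finger_gap: 44.4
[ 0.49754508  0.23521242 -0.00394909] [4.31043429e-04 7.64713211e-01 6.44370460e-01 4.79573733e-04]
```

View pics/w6.png

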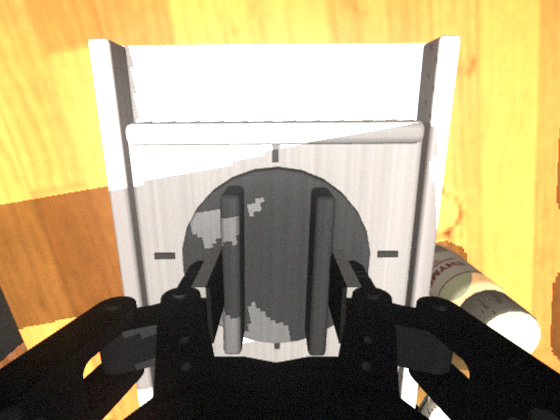

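The ribs now run along the bin's y and the wrist has turned 1.58 rad. I'll rise about 7 mm to let the stud into its catch, then release.

```bash
python3 -m creep '[0,0,-2,0,160, 0,0,-4,0,160, 0,0,-6,0,160, 0,0,-7.5,0,160, 0,0,-7.5,0,160]'
```

```text
t: 12.45
tcp_pos: [520.2, 70.3, 138.9]
orientation: [0.0, 0.765, 0.644, 0.001]
ft_force: [0.6, 3.6, 7.0]
finger_gap: 44.7
```

```bash
python3 -m creep '[0,0,-1,0,160, 0,0,-1.5,0,160, 0,0,-1.5,0,160]'
```

```text
t: 12.75
tcp_pos: [520.1, 70.4, 139.2]
orientation: [0.0, 0.765, 0.644, 0.001]
ft_force: [4.2, 3.0, 0.5]
finger_gap: 44.6
```

The lift was blocked at z 139.2 and the force fell to about 0, so the keeper has caught the stud. Now I'll release and rise.

```bash
python3 -m creep '[0,0,0,0,120, 0,0,0,0,90, 0,0,0,0,40, 0,0,0,0,0, 0,0,0,0,0]'
python3 -m creep '[0,0,-10,0,0, 0,0,-30,0,0, 0,0,-60,0,0, 0,0,-100,0,0, 0,0,-120,0,0]'
python3 - <<'E'
from h import *
import cv2
o=env.get_obs();print(o['tcp_pos'],o['ft_force'])
cv2.imwrite("pics/w7.png",np.clip(env.grab_frame("wrist")*1.6,0,255).astype('uint8'))
f=env.grab_frame("scene");cv2.imwrite("pics/s7.png",f)
np.set_printoptions(precision=1,suppress=True)
E
```

```text
t: 13.25
tcp_pos: [519.2, 70.2, 138.9]
orientation: [-0.0, 0.765, 0.645, -0.001]
ft_force: [-0.4, 0.7, 0.1]
finger_gap: 85.4
t: 13.75
tcp_pos: [520.9, 70.4, 264.3]
orientation: [0.002, 0.765, 0.645, 0.002]
ft_force: [0.8, -0.2, 0.9]
finger_gap: 85.5
[520.88729401  70.42831576 264.26265222] [ 0.80146027 -0.24499623  0.8907667 ]
```

View pics/w7.png

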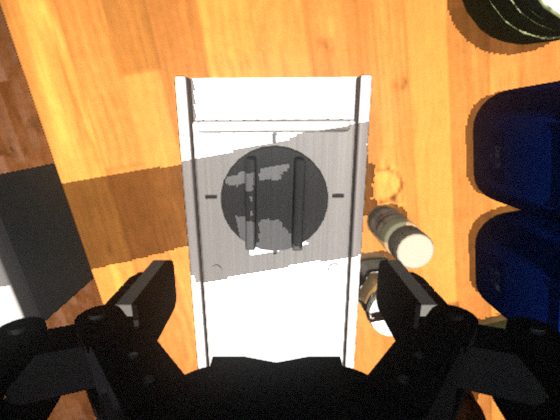

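View pics/s7.png

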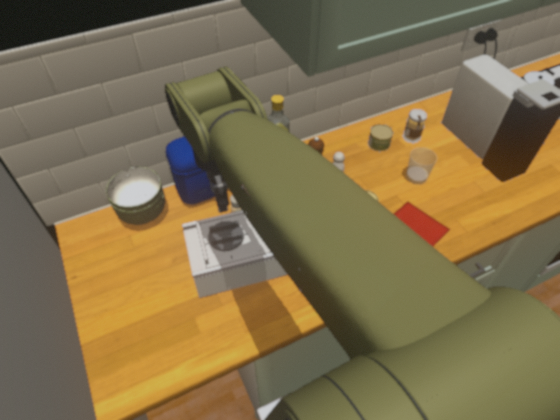

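The wrist view shows the stud with its slot along the bin. The disc spans cols 221–329, and the ribs are parallel to the rails. Next I'll check height and angle with numbers.

Run:
```python
from h import *
import cv2
c=env.calibration("wrist")
im=cv2.imread("pics/w7.png")
cv2.imwrite("pics/w7z.png",cv2.resize(im[110:280,170:380],None,fx=3.5,fy=3.5,interpolation=cv2.INTER_CUBIC))
for z in(126,130,134,138,146):
    a=onz("wrist",221,197,z,c);b=onz("wrist",329,197,z,c);print(z,np.linalg.norm(a-b),(a+b)/2)
```

```text
126 92.84131749849503 [522.50763028  70.71559966 126.        ]
130 91.52822522272041 [522.63680725  71.63461105 130.        ]
134 90.21513294694591 [522.76598421  72.55362244 134.        ]
138 88.90204067117129 [522.89516118  73.47263383 138.        ]
146 86.27585611962206 [523.15351511  75.31065661 146.        ]
```

View pics/w7z.png

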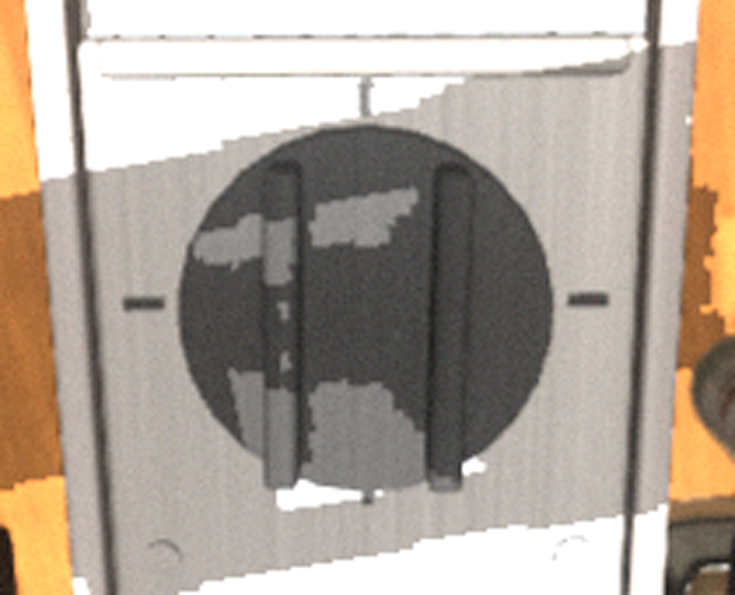

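```bash
python3 -m creep '[0,0,0,0,0, 0,0,0,0,0]'; python3 -c "
from plant import env;env.job_done()"
```

```text
t: 14.05
tcp_pos: [518.7, 70.4, 257.6]
orientation: [-0.001, 0.765, 0.645, -0.001]
ft_force: [-0.5, -0.4, -0.3]
finger_gap: 85.6
the job is handed in; nothing more can be done
```

I gripped the stud's ribs from outside, slid the cover home, and pressed the stud about 19 mm. I then turned it 1.58 rad clockwise, let it rise into its catch, released it and backed off. The job was handed in at about 14 s; no verdict is reported.

**Last checks:**
- **Cover:** it met its stop at 13 N with the stud about 70 mm from the bin's origin, as expected for home. The last wrist picture puts the stud about 2–3 mm further out, within the measuring error and the lock's play.
- **Catch:** lifting the gripped stud was blocked at about 12 mm pressed. The disc's width in the last wrist picture also puts it about 12 mm down.
- **Turn:** the ribs are parallel to the rails in that picture.
- **Robot and neighbours:** the gripper was open and about 110 mm above the stud, with force readings near zero. I never moved near the jars, lemon or tin. The spice jar and jam jar looked undisturbed, but I did not re-measure any of the four at the end, and the lemon was hidden in the last pictures.

No checks failed.

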